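# Feel out the heavy side of a sample drum and hold it down

## Robot

A 6-joint arm with a two-finger parallel gripper is mounted at the origin on a cart in front of the work surface, level with it; the furniture and walls round the work are solid. World frame = base frame: x ahead of the robot, y to its left, z up, the work surface at z = 0. Lengths are in mm, angles in rad, forces in N, time in s.
With the tool pointing down it reaches from about 275 to 1000 mm from the base axis. Payload 8.4 kg.
Tool frame: the origin (TCP) lies between the finger pads; the fingertips stand r.finger_overhang ahead of it and the grasp point (between the pads) is the TCP (r.finger_overhang is the distance from the TCP to the fingertips, in mm); z points along the fingers, y is the line along which they close (so a half turn about z gives the same grasp; the last joint's range is limited). The gripper opens to 85 mm and grips with 20 to 120 N. Pads are 22 mm wide; open, the fingers measure 114 mm over their backs; the gripper's body (76 mm by 85 mm) begins 54 mm behind the grasp point. The pads swing forward as they close: fully open they stand 13 mm farther back than shut.
Start: joints at [-1.107, 0.353, 1.633, -0, 1.155, -0.002], TCP at [280.71, -558.417, 250.281] pointing down, gripper open.
Joint ranges: [-2.63, 2.63], [-0.92, 2.1], [0.06, 2.66], [-1.3, 4.44], [0, 2.69], [-3.02, 3.02]. Speed limits (rad/s): [2.22, 2.22, 2.79, 3.14, 3.14, 3.14].

## Interface

Orientations are given as [roll, pitch, yaw] about the fixed x, y, z axes, in that order (R = Rz(yaw) Ry(pitch) Rx(roll)).
In Python, from rig import r, cams, sign_off gives the robot as it stands.
- The arm moves only by the shell command python3 -m crank 'ROWS' [FORCE]. ROWS is JSON, a list of rows, each a list of 7 numbers: the shift along the tool's x, y, z in m, then the turn, a rotation vector about the tool's x, y, z in rad, then the closure, from 0 (fully open) to 1 (shut). In form: [[dx, dy, dz, ax, ay, az, gripper], ...]. A call has 1 to 5 rows; each row is the pose to reach, as a shift and turn from the pose commanded when the call began, along the tool's axes at that moment; what a row does not reach only later rows make up. A row lasts 1/10 s, in which the tool goes at most 50 mm and 8.59 degrees, less where a joint would pass 70% of its speed; a pose out of reach is approached as far as the arm can. A call with a gripper value outside its range is refused whole. The fingers move at their own pace and stop on an object; FORCE is the grip in N (left out, the last holds). Time passes only in rows, so rows that repeat a pose let the fingers close. It gives the time, the measured TCP pose, the force, the opening and the grip force at its end, in the units of the state.
- r.sense(): the state, without advancing time (a new reading comes with each control period).
- cams.grab_frame(name): name is "scene" or "top" or "wrist"; returns a dict with "image" (400x640x3 uint8, red, green, blue), "fx", "fy", "cx", "cy" (pixels), "position" and "orientation" of the camera in the world. Camera axes: x right, y down, z forward; pixel columns grow to the right and rows downward; lengths in mm; the calibration is good to about 2 mm. A picture is of the moment at which its call begins. There is no depth.
- sign_off(): hands the job in; it is judged then, once.
The state is a dict: "clock": time; "qpos": joint angles; "qvel": joint speeds; "joint_efforts": joint torques, N m; "eef_pos": TCP position; "tcp_rot": TCP orientation; "contact_force": force on the tool from outside, world axes, zero at the start; "wrist_torque": the same for the moment, N m; "opening": opening from 0.0 (shut) to 1.0 (fully open); "grasp_force": force on a finger pad.
Only numpy, scipy, OpenCV 4.12 (cv2) and the standard library are available. Lean on these libraries where they do the work, as an engineer would, in place of code of your own. Each camera call takes 0.05 s, during which the arm holds its last target. There are 200 camera calls.

## Task

Lift the small metal can by its black handle off the shelf in front of the white sample drum and set it upright on the trolley top, clear to one side of the grey bearing unit. The closed drum is loaded unevenly and nothing outside shows where: turn it by its rim by hand, feel which side is heavy, bring the heavy side straight down as well as you can feel it, and finish while still holding the rim there, so that the drum can be pinned before it is opened. Leave the other things where they stand.

Things in the scene. Friction and masses are not known exactly. Their poses are not given: they have to be found in the camera images.
- unit: Grey bearing unit, fixed to the trolley. Origin: underside centre of its base plate (215 along x, 130 along y, 15 mm thick). Its x axis is level and runs from the can shelf in front through the drum to the bearing pillar behind; z is up. Pillar with round blue housing: from 65 to 99 mm towards +x, 46 mm wide, 127 mm high; a 16 mm thick spindle bridges the gap from drum to housing.
- shelf_top (a point): Middle of the top of the shelf (steel plate 74 x 84 mm, 60 mm above the trolley) in front of the drum, on which the can starts. The shelf's rear edge is 17 mm in front of the drum's front cheek.
- drum: Closed white sample drum, 150 mm diameter, 24 mm thick, flat cheeks, blue hub cap (40 mm diameter, 6 mm proud) in front. Origin: its centre, 105 mm above the trolley. It turns endlessly either way about its x axis (= the unit's x axis). Its z axis points at the red index bar on rim and front cheek; the bar says nothing of the heavy side. Bar within 35 degrees of up at the start.
- hub (a point): Centre of the drum; does not turn. A hidden load of 0.63 to 0.80 kg sits 45 mm off the axis (moment about 0.31 N m), direction new each time, at the start 30 degrees or more from straight down. The bearing drags with 0.40 N m either way: the drum stays where it is left, it never swings down by itself. Turning, drag and weight are both felt; held still for 0.2 s after a turn, mostly the weight.
- drum_top (a point): Fixed point: highest point of the rim, 180 mm above the trolley, 75 mm over the axis. Here the drum can be pinched from above across its 24 mm thickness, one finger on each cheek (closing along the unit's x); the cheeks are flat from the rim to 41 mm from the axis. Once the can is gone there is room in front and 53 mm behind the drum for the fingers.
- drum_index (a point): Point on the rim of the drum, 75 mm from its axis, at the red index bar; it turns with the drum.
- drop_pin (a joint): A hidden pin inside the drum, for judging only: it stands at 0.00006 m when the heavy side points within about 22 degrees of straight down, 0.00003 at 25 degrees, 0 everywhere else. That is far finer than the noise of its reading, so it cannot guide you.
- can: Open aluminium can, 56 mm diameter, 65 mm tall, 0.17 to 0.35 kg, empty, with a rigid black hoop handle over its mouth. Origin: centre of its underside; z up. It starts on the unit's shelf. The handle runs along the can's own x axis.
- can_handle (a point): Middle of the handle's straight top bar (10 mm thick round bar, 40 mm long along the can's x), 105 mm above the can's underside, 40 mm above its rim.
- red_tray: Bystander: shallow red tray 139 x 179 x 15 mm with two dropper bottles on it, on the left. Origin: centre of its underside.
- dropper_a: Bystander: dropper bottle, 33 mm diameter, 91 mm tall, standing on the red tray. Origin: centre of its underside.
- dropper_b: Bystander: dropper bottle, 38 mm diameter, 103 mm tall, standing on the red tray. Origin: centre of its underside.
- strip_pot: Bystander: pot with black cap, 43 mm diameter, 87 mm tall, far right. Origin: centre of its underside.
Things that resemble listed ones, but are neither listed nor needed, are in the scene too. Of the things that look like the can, the larger one is meant.

How it is judged (in metres and radians):
On the way, in this order (a step that is already met when the one before it is completed fails the run):
1. the can stands upright on the trolley beside the unit, let go (height (world z) of can between -0.008 and 0.008 m and angle between can's own z axis and vertical below 0.1 rad and horizontal distance between can and drum above 0.12 m and contact force between can and unit below 0.01 N and contact force between each of the arm, the fingers and can below 0.01 N), for 0.2 s.
2. the drum is turned by the rim, held in the fingers (distance of drum_index from where it was at the start of the episode above 0.01 m and contact force between the fingers and drum above 2 N), for 0.1 s.
At the end, for the whole second after the job is handed in: The fingers hold the drum's rim (more than 2 N on it, at rest) with its heavy side within about 25 degrees of straight down, and the can stands upright on the trolley top, at least 120 mm from the drum's centre and clear of the unit and the fingers (value of joint drop_pin above 3e-05 m and contact force between the fingers and drum above 2 N and distance between the grasp point and drum below 0.1 m and angular speed of drum below 0.1 rad/s and height (world z) of can between -0.008 and 0.008 m and angle between can's own z axis and vertical below 0.1 rad and horizontal distance between can and drum above 0.12 m and contact force between can and unit below 0.01 N and contact force between the fingers and can below 0.01 N); the arm keeps its last pose, push and grip.
It fails at once if the can is tipped or dropped off the trolley (angle between can's own z axis and vertical above 0.6 rad or height (world z) of can below -0.05 m).
It fails at once if a bystander is knocked or shifted by more than 30 mm (distance of any of red_tray, dropper_a, dropper_b, strip_pot from where it was at the start of the episode above 0.03 m).
It also fails if it takes over 72 s, if anything falls off the work surface, if the arm or the gripper's body presses on something with over 40 N, if the wrist force passes 120 N, or if a joint passes its speed limit or range.

## Working session

There is one attempt and no reset: what is moved stays moved. The work goes in short steps, Python scripts to look and compute and a shell command to move; the robot and the scene stay as the last step left them, time stands still between calls to the robot, and variables do not carry over. Pictures are saved under pics/ and viewed, at most 10 in all, crops included, and the job is handed in when it is done.

```bash
ls; mkdir -p pics; python3 - <<'E'
from rig import r,cams
import cv2,numpy as np
print(r.sense(), r.finger_overhang)
for n in ["scene","top"]:
    f=cams.grab_frame(n); cv2.imwrite(f"pics/{n}0.png",f["image"][:,:,::-1])
    print(n,{k:v for k,v in f.items() if k!="image"})
    np.savez(f"{n}0.npz",**{k:np.array(v) for k,v in f.items()})
E
```

```text
pics
{'clock': 0.0, 'qpos': array([-1.10738312e+00,  3.53657207e-01,  1.63411329e+00,  2.69918301e-05,
        1.15515749e+00, -2.42675758e-03]), 'qvel': array([ 0.00113687, -0.00037218,  0.0011631 , -0.00151585,  0.00062956,
       -0.00029242]), 'joint_efforts': array([ 3.03905501e-03, -6.05252123e+01, -3.42064583e+01,  2.77534718e-04,
        9.29054775e-03,  3.63803174e-07]), 'eef_pos': array([ 280.53589526, -558.02717302,  249.56490432]), 'tcp_rot': array([-3.14025739e+00, -2.79195801e-05,  4.65829035e-01]), 'contact_force': array([0.90985947, 0.51242245, 0.33119305]), 'wrist_torque': array([0.01504965, 0.01970404, 0.00815901]), 'grasp_force': 0.0, 'opening': 1.0016998270018775} 19.0
scene {'fx': 421.45773217021923, 'fy': 421.45773217021923, 'cx': 317.749964328121, 'cy': 204.0942514480839, 'position': array([ 80.80735967, 611.09718462, 657.47525659]), 'orientation': array([-2.21446967, -0.01866453, -2.42432468])}
top {'fx': 369.3305488215752, 'fy': 369.3305488215752, 'cx': 322.61181886599684, 'cy': 200.8971783356038, 'position': array([ 388.81012725,   74.61543726, 1139.38723022]), 'orientation': array([-3.00061734, -0.02593679, -1.57020345])}
```

View pics/scene0.png

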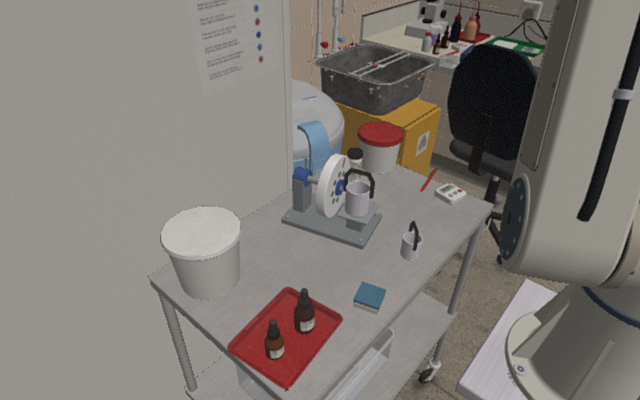

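View pics/top0.png

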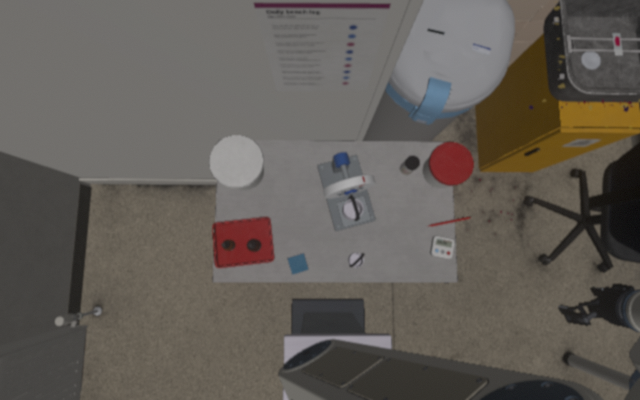

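The scene view shows the unit at about (335,200), with the can on its shelf at (357,198) and a smaller decoy at (411,245). In the top view the unit is at about (347,190). I'll zoom both for exact pixels.

```bash
python3 - <<'E'
import cv2,numpy as np
a=cv2.imread("pics/scene0.png")[140:250,270:390]; b=cv2.imread("pics/top0.png")[145:240,305:385]
a=cv2.resize(a,(600,550),interpolation=cv2.INTER_CUBIC)
b=cv2.resize(b,None,fx=5,fy=5,interpolation=cv2.INTER_CUBIC)
c=np.zeros((550,1000,3),np.uint8); c[:,:600]=a; c[:475,600:]=b
c=cv2.resize(c,(800,440)); cv2.imwrite("pics/crop0.png",c)
E
```

```text
(no output)
```

View pics/crop0.png

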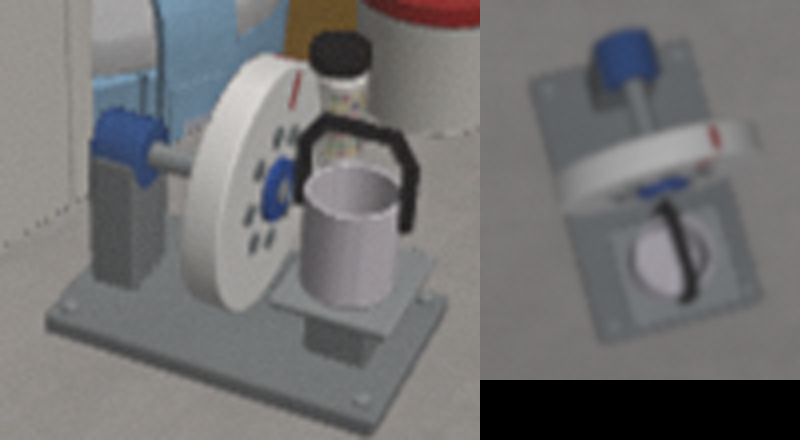

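The crop shows the base plate corners clearly, and in the top view the handle bar runs from about (351,196) to (357,220). The red bar is tilted toward the robot's right.

```bash
cat > h.py <<'E'
import numpy as np
from scipy.spatial.transform import Rotation as R
def ray(f,uv):
    d=np.array([(uv[0]-f["cx"])/f["fx"],(uv[1]-f["cy"])/f["fy"],1.])
    return np.array(f["position"],float),R.from_euler("xyz",f["orientation"]).apply(d)
def plane(f,uv,z):
    p,d=ray(f,uv); return p+d*(z-p[2])/d[2]
def pix(f,P):
    c=R.from_euler("xyz",f["orientation"]).inv().apply(np.array(P,float)-f["position"])
    return np.c_[c[...,0]/c[...,2]*f["fx"]+f["cx"],c[...,1]/c[...,2]*f["fy"]+f["cy"]]
E
python3 - <<'E'
from h import *
t=dict(np.load("top0.npz")); s=dict(np.load("scene0.npz"))
c=np.array([plane(t,p,15) for p in [(317.5,165),(357,155.5),(375.5,219.5),(335.5,230.5)]]);print(c.round(), c.mean(0))
ax=(c[0]+c[1]-c[2]-c[3])/2; print("len",np.linalg.norm(ax),"yaw",np.arctan2(ax[1],ax[0]), np.linalg.norm(c[0]-c[1]))
cs=np.array([plane(s,(270+x/4,140+y/4),15) for x,y in [(46,318),(372,428),(445,298)]]);print("scene corners",cs.round(),"mid",(cs[0]+cs[2])/2)
d=cs[0]-cs[1];print(np.arctan2(d[1],d[0]),np.linalg.norm(d))
for n,f,ps in [("top",t,[(351,196.2),(357,220)]),("scene",s,[(349.5,170.5),(370,174.5)])]:
    h=np.array([plane(f,p,165) for p in ps]);print(n,h.round(),h.mean(0),np.arctan2(*(h[0]-h[1])[1::-1]),np.linalg.norm(h[0]-h[1]))
E
```

```text
[[ 661.   62.   15.]
 [ 693.  -62.   15.]
 [ 492. -117.   15.]
 [ 458.    6.   15.]] [575.84533324 -27.80453937  15.        ]
len 209.83397963324634 yaw 0.26435997593662225 127.79653531285447
scene corners [[ 659.   64.   15.]
 [ 454.   10.   15.]
 [ 491. -116.   15.]] mid [574.73627797 -26.1460001   15.        ]
0.2574592249515296 211.07143281895878
top [[540. -27. 165.]
 [476. -42. 165.]] [508.26831754 -34.20940008 165.        ] 0.23532554510255618 65.61753912064536
scene [[535. -29. 165.]
 [492. -46. 165.]] [513.44724371 -37.433762   165.        ] 0.38828138635024523 45.84216586828743
```

```bash
cat >> h.py <<'E'
def need(s,P,yaw,tilt=0):
    """shift (mm) in tool axes and rotvec from state s to P, tool down with yaw, then tilt about tool y"""
    A=R.from_euler("xyz",s["tcp_rot"]); B=R.from_euler("z",yaw)*R.from_euler("x",np.pi)*R.from_euler("y",tilt)
    return A.inv().apply(np.array(P)-s["eef_pos"]).round(1),(A.inv()*B).as_rotvec().round(3)
E
python3 -m crank '[[0.18,-0.148,-0.013,0,0,0,0],[0.18,-0.148,-0.013,0,0,0,0],[0.18,-0.148,-0.013,0,0,0,0],[0.18,-0.148,-0.013,0,0,0,0],[0.18,-0.148,-0.013,0,0,0,0]]'
python3 -m crank '[[0.18,-0.148,-0.013,0,0,0,0],[0.18,-0.148,-0.013,0,0,0,0],[0.18,-0.148,-0.013,0,0,0,0],[0.18,-0.148,-0.013,0,0,0,0],[0.18,-0.148,-0.013,0,0,0,0]]'
python3 -m crank '[[0.06,-0.06,-0.004,0,0,0.2,0],[0.06,-0.06,-0.004,0,0,0.2,0],[0.06,-0.06,-0.004,0,0,0.2,0],[0.06,-0.06,-0.004,0,0,0.2,0]]'
python3 - <<'E'
from h import *
from rig import r,cams
import cv2
f=cams.grab_frame("wrist"); cv2.imwrite("pics/w1.png",f["image"][:,:,::-1])
np.savez("w1.npz",**{k:np.array(v) for k,v in f.items()}); print(f["position"],f["orientation"],f["fx"])
t=cams.grab_frame("top");cv2.imwrite("pics/t1.png",t["image"][:,:,::-1])
E
```

```text
clock: 0.6
eef_pos: [375.5, -342.5, 263.2]
tcp_rot: [-3.141, -0.0, 0.466]
contact_force: [0.8, -1.5, 0.1]
opening: 0.999
grasp_force: 0.0
clock: 1.1
eef_pos: [470.0, -129.5, 276.4]
tcp_rot: [-3.141, -0.0, 0.467]
contact_force: [0.4, 0.1, -0.4]
opening: 0.997
grasp_force: 0.0
clock: 1.5
eef_pos: [495.9, -51.0, 280.0]
tcp_rot: [3.142, 0.001, 0.269]
contact_force: [-0.4, -0.5, 0.0]
opening: 0.998
grasp_force: 0.0
[564.21194939 -32.3745798  402.48326241] [ 2.86379638e+00 -1.25677078e-03 -1.30166072e+00] 355.5442362848102
```

View pics/w1.png

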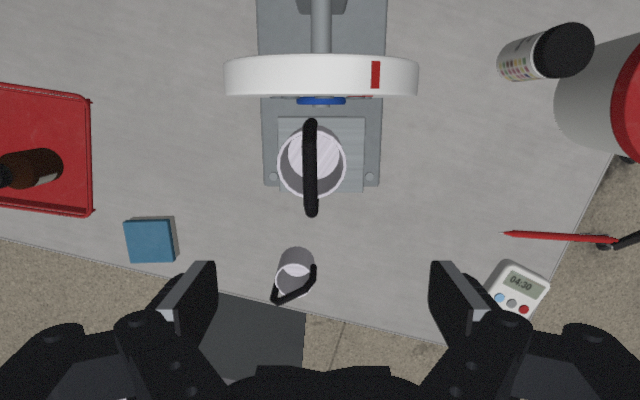

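In the wrist view the handle runs from (311,120) to (312,215) and the rim circle centre is at about (312,164). The drum's top band spans u 225–418, v 55–97, with the red bar at u≈376.

```bash
python3 - <<'E'
from h import *
from rig import r
f=dict(np.load("w1.npz")); s=r.sense()
h=np.array([plane(f,p,165) for p in [(311,122),(312,213)]]);print(h.round(1),h.mean(0),np.arctan2(*(h[0]-h[1])[1::-1]))
print("rim",plane(f,(312,164),125))
print("drum top front/back edges",plane(f,(321,97),179),plane(f,(321,56),180), "ends z105",plane(f,(225,77),105),plane(f,(418,77),105))
c=np.array([plane(f,p,60) for p in [(278,117),(366,117),(366,192),(278,192)]]);print("shelf",c.mean(0),np.arctan2(*(c[0]-c[3])[1::-1]))
print("bar",plane(f,(376,76),175))
m=h.mean(0)
print(need(s,[m[0],m[1],165],0.262))
E
```

```text
[[550.1 -28.7 165. ]
 [490.2 -45.3 165. ]] [520.11602892 -37.0026906  165.        ] 0.27136474203647226
rim [516.72508255 -37.09893856 125.        ]
drum top front/back edges [566.71441962 -30.91145216 179.        ] [588.75227588 -24.86741869 180.        ] ends z105 [561.97782377  46.67006557 105.        ] [ 602.53418511 -100.31931857  105.        ]
shelf [516.07420244 -45.40176196  60.        ] 0.234674059080741
bar [587.30771472 -59.68441098 175.        ]
(array([ 27.8,  -8.4, 115. ]), array([0.   , 0.001, 0.004]))
```

```bash

python3 -m crank '[[0.025,-0.008,0,0,0,0,0],[0.025,-0.008,0.05,0,0,0,0],[0.025,-0.008,0.095,0,0,0,0],[0.025,-0.008,0.115,0,0,0,0],[0.025,-0.008,0.115,0,0,0,0]]' 40
python3 -m crank '[[0,0,0,0,0,0,0.5],[0,0,0,0,0,0,1],[0,0,0,0,0,0,1],[0,0,0,0,0,0,1],[0,0,0,0,0,0,1]]' 40
python3 -m crank '[[0,0,0,0,0,0,1],[0,0,0,0,0,0,1],[0,0,0,0,0,0,1],[0,0,-0.01,0,0,0,1],[0,0,-0.02,0,0,0,1]]' 40
```

```text
clock: 2.1
eef_pos: [515.5, -38.6, 162.3]
tcp_rot: [-3.14, 0.006, 0.264]
contact_force: [-1.1, 0.2, 1.2]
opening: 1.0
grasp_force: 0.0
clock: 2.6
eef_pos: [518.5, -37.4, 166.0]
tcp_rot: [3.141, -0.001, 0.266]
contact_force: [-0.2, 0.8, 0.2]
opening: 0.144
grasp_force: 0.2
clock: 3.1
eef_pos: [517.6, -37.4, 185.5]
tcp_rot: [-3.141, 0.001, 0.266]
contact_force: [0.2, -0.3, -2.0]
opening: 0.099
grasp_force: 39.0
```

```bash

python3 -m crank '[[0,0,-0.025,0,0,0,1],[-0.02,0.03,-0.04,0,0,0,1],[-0.04,0.07,-0.04,0,0,0,1],[-0.06,0.11,-0.04,0,0,0,1],[-0.075,0.145,-0.04,0,0,0,1]]'
python3 -m crank '[[-0.006,0.015,0,0,0,0,1],[-0.012,0.03,0.02,0,0,0,1],[-0.012,0.03,0.05,0,0,0,1],[-0.012,0.03,0.08,0,0,0,1],[-0.012,0.03,0.1,0,0,0,1]]'
python3 -m crank '[[0,0,0.008,0,0,0,1],[0,0,0.012,0,0,0,1],[0,0,0.015,0,0,0,1],[0,0,0.015,0,0,0,1],[0,0,0.015,0,0,0,1]]'
python3 -c "
from rig import r
s=r.sense();print(s['eef_pos'],s['contact_force'])"
```

```text
clock: 3.6
eef_pos: [483.0, -198.8, 226.2]
tcp_rot: [3.141, -0.0, 0.266]
contact_force: [0.5, -0.5, -2.1]
opening: 0.097
grasp_force: 39.1
clock: 4.1
eef_pos: [479.4, -228.6, 123.8]
tcp_rot: [-3.14, 0.001, 0.265]
contact_force: [-1.1, -0.6, -3.2]
opening: 0.099
grasp_force: 39.2
clock: 4.6
eef_pos: [480.7, -229.3, 111.1]
tcp_rot: [3.141, -0.001, 0.266]
contact_force: [0.3, -0.1, -2.2]
opening: 0.102
grasp_force: 39.2
[ 480.65066738 -229.32537562  111.14552978] [ 0.27295611 -0.08137316 -2.17351095]
```

```bash

python3 -m crank '[[0,0,0.001,0,0,0,1],[0,0,0.002,0,0,0,1],[0,0,0.003,0,0,0,1],[0,0,0.003,0,0,0,1]]'
python3 -m crank '[[0,0,0.001,0,0,0,1],[0,0,0.002,0,0,0,1],[0,0,0.002,0,0,0,1]]'
python3 -m crank '[[0,0,0.001,0,0,0,1],[0,0,0.001,0,0,0,1]]'
```

```text
clock: 5.0
eef_pos: [480.0, -229.1, 107.2]
tcp_rot: [-3.141, 0.0, 0.266]
contact_force: [0.4, -0.1, -3.2]
opening: 0.096
grasp_force: 39.2
clock: 5.3
eef_pos: [480.7, -229.2, 105.9]
tcp_rot: [3.141, -0.001, 0.266]
contact_force: [-0.6, 1.8, 5.2]
opening: 0.1
grasp_force: 39.8
clock: 5.5
eef_pos: [481.2, -229.5, 105.9]
tcp_rot: [3.14, -0.002, 0.266]
contact_force: [-3.1, 2.3, 14.8]
opening: 0.096
grasp_force: 40.8
```

Contact with the trolley top. Next I back off the press slightly, open and rise.

```bash

python3 -m crank '[[0,0,-0.0015,0,0,0,1],[0,0,-0.0015,0,0,0,0.7],[0,0,-0.0015,0,0,0,0.3],[0,0,-0.0015,0,0,0,0],[0,0,-0.0015,0,0,0,0]]'
python3 -m crank '[[0,0,0,0,0,0,0],[0,0,0,0,0,0,0],[0,0,-0.04,0,0,0,0],[0,0,-0.09,0,0,0,0],[0,0,-0.14,0,0,0,0]]'
python3 - <<'E'
from h import *
from rig import r,cams
import cv2
f=cams.grab_frame("scene"); s=r.sense()
cv2.imwrite("pics/s2.png",cv2.resize(f["image"][100:300,250:570,::-1],(800,500)))
th=.262
for tz in [0]:
    print(need(s,[577,-28,260],th+np.pi/2))
print(s["eef_pos"],s["qpos"])
E
```

```text
clock: 6.0
eef_pos: [480.1, -229.1, 105.6]
tcp_rot: [-3.141, 0.0, 0.266]
contact_force: [0.5, 1.1, -0.3]
opening: 0.774
grasp_force: 0.0
clock: 6.5
eef_pos: [479.6, -228.8, 247.0]
tcp_rot: [-3.141, 0.001, 0.266]
contact_force: [0.8, -0.9, 0.6]
opening: 0.997
grasp_force: 0.0
(array([ 143.8, -170.8,   -4.4]), array([ 1.100e-02, -1.000e-03, -1.567e+00]))
[ 483.22193502 -230.61755026  255.65199591] [-4.48068372e-01  2.03276964e-01  1.82561373e+00 -2.86185803e-05
  1.10257733e+00  8.56876321e-01]
```

View pics/s2.png

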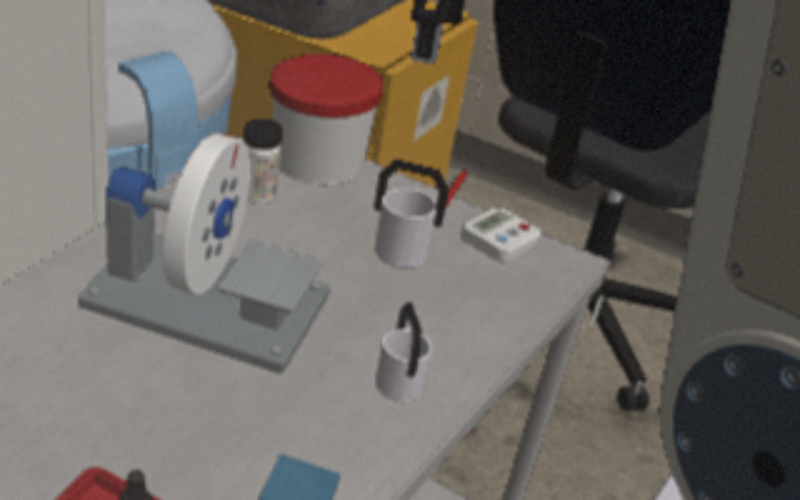

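The can stands upright on the trolley, at about (405,230) in the crop, well clear of the unit. Next I go above the drum, turning the tool so the fingers close along the drum axis.

```bash

python3 -m crank '[[0.03,-0.035,-0.005,0,0,-0.15,0],[0.06,-0.07,-0.005,0,0,-0.3,0],[0.09,-0.105,-0.005,0,0,-0.45,0],[0.12,-0.14,-0.005,0,0,-0.6,0],[0.144,-0.171,-0.005,0,0,-0.75,0]]'
python3 -m crank '[[0,0,0,0,0,-0.15,0],[0,0,0,0,0,-0.3,0],[0,0,0,0,0,-0.45,0],[0,0,0,0,0,-0.6,0],[0,0,0,0,0,-0.75,0]]'
python3 -m crank '[[0,0,0,0,0,-0.067,0],[0,0,0,0,0,-0.067,0]]'
python3 - <<'E'
from h import *
from rig import r,cams
import cv2
f=cams.grab_frame("wrist"); s=r.sense(); np.savez("w2.npz",**{k:np.array(v) for k,v in f.items()})
cv2.imwrite("pics/w2.png",f["image"][:,:,::-1]); print(f["position"],s["eef_pos"],s["tcp_rot"],s["qpos"])
E
```

```text
clock: 7.05
eef_pos: [575.0, -24.2, 250.9]
tcp_rot: [3.141, -0.0, 1.022]
contact_force: [0.5, -0.2, -0.1]
opening: 0.999
grasp_force: 0.0
clock: 7.55
eef_pos: [574.1, -26.2, 250.6]
tcp_rot: [-3.141, 0.0, 1.772]
contact_force: [0.1, -0.4, -0.8]
opening: 1.001
grasp_force: 0.0
clock: 7.75
eef_pos: [574.1, -26.3, 250.7]
tcp_rot: [-3.141, -0.0, 1.834]
contact_force: [0.2, 0.7, 0.0]
opening: 1.002
grasp_force: 0.0
[557.31482063  40.88970333 373.20211467] [574.08526279 -26.30610503 250.68302424] [-3.14148988e+00 -2.85977612e-05  1.83112423e+00] [-4.83984880e-02  2.74964061e-01  1.74272951e+00 -4.41360667e-06
  1.12400568e+00 -3.08724485e-01]
```

View pics/w2.png

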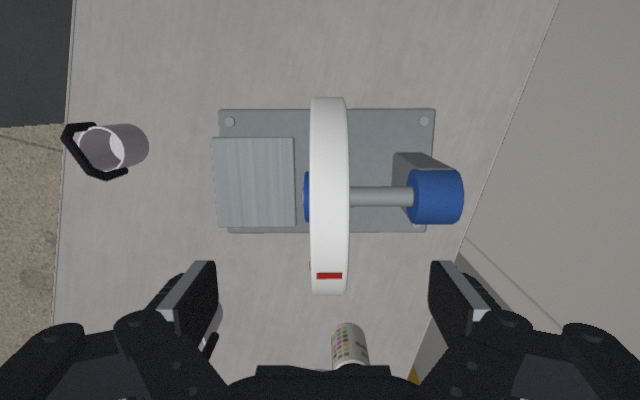

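The drum rim is at u 309–349, v 97–294, centred nearly between the fingers; the red bar is at (329,275).

```bash
python3 - <<'E'
from h import *
from rig import r
f=dict(np.load("w2.npz")); s=r.sense()
# rim midline at top, midline ends
a=plane(f,(309.5,196),180);b=plane(f,(349.5,196),180);print((a+b)/2,np.linalg.norm(a-b))
e=[plane(f,(328.5,98),120),plane(f,(329,293),140)];print(e)
c=np.array([plane(f,p,15) for p in [(218,109),(435,108),(430,233),(228,234)]]);print(c.round(),c.mean(0))
d=(c[1]-c[0]);print(np.arctan2(d[1],d[0]))
hub=np.array([577,-28]);th=.262;ex=np.array([np.cos(th),np.sin(th)]);ey=np.array([-ex[1],ex[0]])
print(((a+b)/2)[:2].dot(ex),hub.dot(ex),s["eef_pos"][:2].dot(ex), s["eef_pos"][:2].dot(ey),hub.dot(ey), c.mean(0)[:2].dot(ex),c.mean(0)[:2].dot(ey))
bar=plane(f,(329,275),168);print("bar",(bar[:2]-hub).dot(ey))
E
```

```text
[574.27669832  -7.35664419 180.        ] 22.475821007019583
[array([560.54309238,  44.21124601, 120.        ]), array([596.97889786, -88.54911177, 140.        ])]
[[ 461.    8.   15.]
 [ 664.   64.   15.]
 [ 704.  -60.   15.]
 [ 495. -118.   15.]] [580.8991472  -26.62446308  15.        ]
0.2674443925335088
552.7734003072452 550.056872551677 547.6803445084846 -174.10382062571577 -176.4948638308442 554.179238692263 -176.1761977401982
bar -34.560114552508686
```

```bash
cat > m.py <<'E'
from h import *
from rig import r,cams
import sys,json
n=int(sys.argv[1]) if len(sys.argv)>1 else 6
ex=np.array([np.cos(.262),np.sin(.262),0]); F=[];T=[]
hub=np.array([578.2,-27.2,105])
for i in range(n):
    cams.grab_frame("wrist"); s=r.sense()
    A=R.from_euler("xyz",s["tcp_rot"]).inv()
    F.append(A.apply(s["contact_force"])); T.append(A.apply(s["wrist_torque"]))
    
F=np.array(F);T=np.array(T); tz=R.from_euler("xyz",s["tcp_rot"]).apply([0,0,1])
tilt=np.arcsin(np.dot(tz,[-.259,.966,0]))
p=s["eef_pos"]; h=A.apply(hub-p)
print("t%.2f tilt %.3f p"%(s["clock"],tilt),p.round(1),"hub in tool",h.round(1),"F",F.mean(0).round(2),"T",T.mean(0).round(3),"sdF",F.std(0).round(2),"sdT",T.std(0).round(3),"op %.3f g %.1f"%(s["opening"],s["grasp_force"]),"q",s["qpos"].round(2))
E
python3 -m crank '[[-0.002,0.004,0.04,0,0,0,0],[-0.002,0.004,0.07,0,0,0,0],[-0.002,0.004,0.084,0,0,0,0],[-0.002,0.004,0.084,0,0,0,0]]'; python3 m.py 5
python3 -m crank '[[-0.0093,0,0.0007,0,0.15,0,0],[-0.0183,0,0.0028,0,0.3,0,0],[-0.027,0,0.0062,0,0.45,0,0],[-0.035,0,0.0108,0,0.6,0,0],[-0.035,0,0.0108,0,0.6,0,0]]'; python3 m.py 5
```

```text
clock: 8.2
eef_pos: [577.3, -27.2, 165.0]
tcp_rot: [-3.138, -0.001, 1.832]
contact_force: [1.1, 0.4, -0.7]
opening: 1.003
grasp_force: 0.0
t8.45 tilt -0.001 p [579.5 -27.3 168.3] hub in tool [ 0.4 -1.4 63.3] F [-0.16  0.35 -0.41] T [ 0.005 -0.027 -0.003] sdF [0.36 0.41 0.29] sdT [0.026 0.013 0.013] op 0.999 g 0.0 q [-0.05  0.37  1.81  0.    0.96 -0.31]
clock: 8.95
eef_pos: [587.9, -64.3, 154.1]
tcp_rot: [-3.14, -0.604, 1.828]
contact_force: [-0.5, -0.7, -0.8]
opening: 1.0
grasp_force: 0.0
t9.20 tilt 0.598 p [587.8 -60.1 157.2] hub in tool [-1.  -0.8 62.4] F [ 0.36 -0.07 -0.34] T [ 0.017 -0.249  0.025] sdF [0.44 0.21 0.31] sdT [0.017 0.022 0.039] op 1.002 g 0.0 q [-0.36  0.59  1.62  0.49  1.34 -0.84]
```

```bash

python3 -m crank '[[0.0093,0,0.0007,0,-0.15,0,0],[0.0183,0,0.0028,0,-0.3,0,0],[0.027,0,0.0062,0,-0.45,0,0],[0.035,0,0.0108,0,-0.6,0,0]]'
python3 -m crank '[[0.0093,0,0.0007,0,-0.15,0,0],[0.0183,0,0.0028,0,-0.3,0,0],[0.027,0,0.0062,0,-0.45,0,0],[0.035,0,0.0108,0,-0.6,0,0],[0.035,0,0.0108,0,-0.6,0,0]]'; python3 m.py 5
python3 -m crank '[[0.0093,0,0.0007,0,-0.15,0,0],[0.0183,0,0.0028,0,-0.3,0,0],[0.0183,0,0.0028,0,-0.3,0,0]]'; python3 m.py 3
```

```text
clock: 9.6
eef_pos: [579.6, -25.9, 169.8]
tcp_rot: [3.135, 0.007, 1.834]
contact_force: [-0.3, -0.2, -0.2]
opening: 1.004
grasp_force: 0.0
clock: 10.1
eef_pos: [568.5, 11.0, 155.8]
tcp_rot: [3.14, 0.604, 1.84]
contact_force: [-0.4, 0.1, -1.0]
opening: 0.998
grasp_force: 0.0
t10.35 tilt -0.598 p [569.9   6.1 157.1] hub in tool [ 1.  -0.7 62.3] F [-0.06 -0.02 -0.22] T [ 0.009  0.264 -0.007] sdF [0.33 0.47 0.4 ] sdT [0.011 0.043 0.024] op 1.000 g 0.0 q [ 0.33  0.43  1.91 -0.73  0.99  0.54]
clock: 10.65
eef_pos: [564.8, 19.8, 140.8]
tcp_rot: [-3.133, 0.902, 1.839]
contact_force: [-0.8, -0.2, -0.8]
opening: 1.003
grasp_force: 0.0
t10.80 tilt -0.897 p [566.2  18.8 143.8] hub in tool [ 0.6 -0.3 61.4] F [-0.39 -0.04 -0.26] T [ 0.003  0.367 -0.003] sdF [0.29 0.41 0.23] sdT [0.025 0.005 0.005] op 0.997 g 0.0 q [ 0.48  0.57  1.91 -0.97  1.17  0.86]
```

```bash

python3 -m crank '[[0,0,0,0,0,0,1],[0,0,0,0,0,0,1],[0,0,0,0,0,0,1],[0,0,0,0,0,0,1],[0,0,0,0,0,0,1]]' 80
python3 m.py 4
python3 -m crank '[[-0.0093,0,0.0007,0,0.15,0,1],[-0.0183,0,0.0028,0,0.3,0,1],[-0.0183,0,0.0028,0,0.3,0,1]]'; python3 m.py 8
```

```text
clock: 11.3
eef_pos: [565.5, 19.4, 144.0]
tcp_rot: [-3.141, 0.9, 1.832]
contact_force: [-4.9, 1.7, 5.9]
opening: 0.264
grasp_force: 78.7
t11.50 tilt -0.901 p [565.6  19.4 144.1] hub in tool [ 0.6  0.1 62.1] F [-3.56 -3.26 -5.37] T [ 0.309  0.006 -0.07 ] sdF [0.2  0.64 0.1 ] sdT [0.041 0.021 0.034] op 0.267 g 78.8 q [ 0.48  0.57  1.91 -0.98  1.18  0.86]
clock: 11.8
eef_pos: [569.4, 5.4, 156.7]
tcp_rot: [3.138, 0.592, 1.828]
contact_force: [-2.5, 6.6, -1.1]
opening: 0.266
grasp_force: 87.3
t12.20 tilt -0.602 p [569.2   6.4 156.1] hub in tool [ 0.2  0.1 61.8] F [-1.43 -3.1  -2.38] T [ 0.186  0.495 -0.047] sdF [2.89 1.17 0.5 ] sdT [0.101 0.6   0.188] op 0.270 g 87.2 q [ 0.34  0.43  1.91 -0.74  1.    0.55]
```

```bash
cat >> m.py <<'E'
Tc=T[:,1]+.455*np.sin(tilt); M=Tc-.062*F[:,0]
print(" Fx",F[:,0].round(1),"Tc",Tc.round(2),"M",M.round(2))
E
python3 m.py 4
python3 -m crank '[[-0.0093,0,0.0007,0,0.15,0,1],[-0.0183,0,0.0028,0,0.3,0,1],[-0.0183,0,0.0028,0,0.3,0,1]]'; python3 m.py 12
python3 -m crank '[[-0.0093,0,0.0007,0,0.15,0,1],[-0.0183,0,0.0028,0,0.3,0,1],[-0.0183,0,0.0028,0,0.3,0,1]]'; python3 m.py 12
```

```text
t12.40 tilt -0.602 p [569.2   6.4 156.1] hub in tool [ 0.2  0.1 61.8] F [-3.59 -5.04 -3.94] T [ 0.335 -0.046  0.077] sdF [0.22 0.56 0.39] sdT [0.017 0.026 0.02 ] op 0.267 g 87.2 q [ 0.34  0.43  1.91 -0.74  1.    0.55]
 Fx [-3.9 -3.3 -3.7 -3.5] Tc [-0.34 -0.28 -0.31 -0.28] M [-0.1  -0.08 -0.09 -0.06]
clock: 12.7
eef_pos: [573.7, -10.5, 164.2]
tcp_rot: [3.141, 0.293, 1.829]
contact_force: [-5.7, 10.2, 5.6]
opening: 0.27
grasp_force: 88.2
t13.30 tilt -0.301 p [573.5  -9.5 163.9] hub in tool [-0.   0.  61.7] F [-0.72 -4.42 -4.94] T [ 0.475  0.574 -0.229] sdF [2.47 0.97 0.74] sdT [0.092 0.518 0.16 ] op 0.264 g 87.5 q [ 0.15  0.37  1.87 -0.38  0.91  0.12]
 Fx [ 6.4  1.9  0.5 -1.8 -1.9 -2.1 -2.7 -1.7 -2.2 -2.2 -1.2 -1.5] Tc [1.93 1.   0.67 0.38 0.24 0.13 0.16 0.14 0.15 0.14 0.16 0.16] M [1.53 0.88 0.63 0.49 0.36 0.26 0.33 0.25 0.29 0.28 0.24 0.25]
clock: 13.6
eef_pos: [578.6, -28.7, 166.5]
tcp_rot: [-3.142, -0.006, 1.829]
contact_force: [-2.6, 5.3, 7.9]
opening: 0.265
grasp_force: 87.9
t14.20 tilt -0.003 p [578.4 -27.6 166.6] hub in tool [ 0.6 -0.1 61.6] F [-3.42 -4.14 -3.23] T [ 0.454 -0.113 -0.229] sdF [2.75 0.71 0.99] sdT [0.083 0.596 0.201] op 0.273 g 87.2 q [-0.05  0.38  1.81 -0.    0.96 -0.31]
 Fx [ 3.3  1.1 -1.8 -3.3 -4.5 -5.6 -4.6 -5.1 -5.4 -5.6 -5.  -4.5] Tc [ 1.49  0.69  0.24 -0.21 -0.37 -0.4  -0.46 -0.45 -0.45 -0.46 -0.49 -0.5 ] M [ 1.29  0.62  0.35 -0.   -0.09 -0.05 -0.17 -0.13 -0.12 -0.11 -0.18 -0.22]
```

```bash

python3 -m crank '[[0.003,0,0,0,0,0,1],[0.003,0,0,0,0,0,1]]'; python3 m.py 8
python3 -m crank '[[-0.006,0,0,0,0,0,1],[-0.006,0,0,0,0,0,1]]'; python3 m.py 8
python3 -m crank '[[0.003,0,0,0,0,0,1],[0.003,0,0,0,0,0,1]]'; python3 m.py 8
```

```text
clock: 14.4
eef_pos: [578.1, -26.4, 166.6]
tcp_rot: [-3.141, 0.007, 1.835]
contact_force: [-1.9, -13.4, 0.2]
opening: 0.267
grasp_force: 86.9
t14.80 tilt -0.007 p [578.1 -26.4 166.6] hub in tool [-0.4 -0.1 61.6] F [-13.06  -5.1   -0.45] T [ 0.625 -2.834 -0.023] sdF [0.43 0.45 0.67] sdT [0.033 0.019 0.02 ] op 0.272 g 86.9 q [-0.04  0.37  1.81 -0.01  0.96 -0.3 ]
 Fx [-13.2 -13.2 -13.4 -12.7 -13.4 -12.6 -13.7 -12.4] Tc [-2.87 -2.84 -2.81 -2.85 -2.83 -2.82 -2.85 -2.84] M [-2.06 -2.02 -1.98 -2.06 -2.   -2.04 -2.   -2.07]
clock: 15.0
eef_pos: [578.8, -29.1, 166.5]
tcp_rot: [-3.14, -0.0, 1.833]
contact_force: [-4.9, 2.0, 5.3]
opening: 0.27
grasp_force: 87.6
t15.40 tilt 0.000 p [578.8 -29.1 166.5] hub in tool [ 1.9 -0.  61.5] F [ 4.04 -3.24 -4.01] T [ 0.463  1.405 -0.249] sdF [0.82 0.5  0.4 ] sdT [0.029 0.082 0.028] op 0.269 g 87.5 q [-0.05  0.38  1.81  0.    0.96 -0.32]
 Fx [2.5 3.7 4.1 4.6 4.9 4.3 5.  3.2] Tc [1.25 1.3  1.39 1.43 1.46 1.44 1.44 1.52] M [1.1  1.07 1.14 1.14 1.16 1.17 1.13 1.33]
clock: 15.6
eef_pos: [578.6, -28.0, 166.5]
tcp_rot: [-3.141, 0.003, 1.834]
contact_force: [-3.0, -5.2, 1.5]
opening: 0.265
grasp_force: 87.1
t16.00 tilt -0.003 p [578.5 -28.  166.5] hub in tool [ 1.  -0.1 61.5] F [-3.72 -4.32 -1.76] T [ 0.592 -0.822 -0.181] sdF [0.37 0.45 0.59] sdT [0.041 0.034 0.031] op 0.269 g 87.1 q [-0.05  0.38  1.81 -0.    0.96 -0.31]
 Fx [-4.3 -3.7 -3.5 -3.8 -3.8 -3.5 -4.1 -3. ] Tc [-0.85 -0.87 -0.88 -0.78 -0.8  -0.8  -0.79 -0.83] M [-0.58 -0.64 -0.66 -0.55 -0.56 -0.59 -0.54 -0.64]
```

```bash

python3 -m crank '[[-0.0106,0,0.0007,0,0.15,0,1],[-0.0196,0,0.0028,0,0.3,0,1],[-0.0196,0,0.0028,0,0.3,0,1]]'; python3 m.py 10
python3 -m crank '[[-0.0093,0,0.0007,0,0.15,0,1],[-0.0183,0,0.0028,0,0.3,0,1],[-0.0183,0,0.0028,0,0.3,0,1]]'; python3 m.py 10
python3 -m crank '[[-0.0093,0,0.0007,0,0.15,0,1],[-0.0183,0,0.0028,0,0.3,0,1],[-0.0183,0,0.0028,0,0.3,0,1]]'; python3 m.py 10
```

```text
clock: 16.3
eef_pos: [583.9, -48.1, 162.6]
tcp_rot: [-3.14, -0.305, 1.828]
contact_force: [0.1, 0.0, -2.5]
opening: 0.27
grasp_force: 86.8
t16.80 tilt 0.293 p [583.7 -46.8 163. ] hub in tool [ 2.8 -0.1 61.5] F [-9.55 -0.41  7.72] T [-0.059 -1.551  0.112] sdF [3.37 0.52 2.2 ] sdT [0.028 0.724 0.178] op 0.267 g 85.5 q [-0.22  0.46  1.72  0.29  1.12 -0.63]
 Fx [ -0.9  -5.9  -9.3 -10.3 -12.1 -11.9 -10.8 -11.7 -11.1 -11.6] Tc [ 0.44 -0.64 -1.3  -1.7  -1.69 -1.82 -1.85 -1.81 -1.93 -1.91] M [ 0.5  -0.27 -0.72 -1.06 -0.94 -1.08 -1.18 -1.08 -1.24 -1.19]
clock: 17.1
eef_pos: [587.9, -62.7, 154.1]
tcp_rot: [-3.138, -0.604, 1.83]
contact_force: [-0.9, 1.5, -0.9]
opening: 0.268
grasp_force: 86.5
t17.60 tilt 0.599 p [587.7 -61.7 155. ] hub in tool [ 1.4 -0.2 61.5] F [-9.47  2.46 14.16] T [-0.373 -1.741 -0.211] sdF [3.06 1.45 5.1 ] sdT [0.164 0.669 0.094] op 0.267 g 83.6 q [-0.36  0.59  1.62  0.49  1.34 -0.84]
 Fx [ -2.3  -5.7  -7.9  -9.7 -11.1 -10.9 -11.2 -12.  -11.7 -12.1] Tc [-0.01 -0.63 -1.09 -1.45 -1.69 -1.81 -1.94 -2.03 -2.08 -2.11] M [ 0.13 -0.27 -0.6  -0.84 -1.   -1.13 -1.25 -1.28 -1.36 -1.36]
clock: 17.9
eef_pos: [591.4, -75.1, 140.9]
tcp_rot: [-3.137, -0.913, 1.827]
contact_force: [1.5, 13.5, -13.5]
opening: 0.271
grasp_force: 86.6
t18.40 tilt 0.900 p [591.2 -74.3 142. ] hub in tool [ 1.4 -0.3 61.3] F [-11.39   3.54  20.9 ] T [-0.833 -2.265  0.05 ] sdF [1.92 0.62 0.62] sdT [0.033 0.329 0.074] op 0.267 g 86.0 q [-0.45  0.76  1.51  0.63  1.56 -0.96]
 Fx [ -6.5  -9.9 -10.8 -11.  -11.6 -12.9 -12.9 -12.5 -12.6 -13.1] Tc [-1.11 -1.52 -1.78 -1.97 -2.02 -2.13 -2.12 -2.09 -2.17 -2.16] M [-0.7  -0.91 -1.11 -1.29 -1.3  -1.33 -1.32 -1.32 -1.39 -1.35]
```

```bash

python3 -m crank '[[0,0,0,0,0,0,0.4],[0,0,0,0,0,0,0.4],[0,0,0,0,0,0,0.4],[0.0093,0,0.0007,0,-0.15,0,0.4],[0.0183,0,0.0028,0,-0.3,0,0.4]]'
python3 -m crank '[[0.0093,0,0.0007,0,-0.15,0,0.4],[0.0183,0,0.0028,0,-0.3,0,0.4],[0.027,0,0.0062,0,-0.45,0,0.4],[0.035,0,0.0108,0,-0.6,0,0.4],[0.0423,0,0.0166,0,-0.75,0,0.4]]'
python3 -m crank '[[0.0093,0,0.0007,0,-0.15,0,0.4],[0.0183,0,0.0028,0,-0.3,0,0.4],[0.027,0,0.0062,0,-0.45,0,0.4],[0.035,0,0.0108,0,-0.6,0,0.4],[0.0423,0,0.0166,0,-0.75,0,0.4]]'
python3 m.py 2
python3 -m crank '[[0,0,0,0,0,0,1],[0,0,0,0,0,0,1],[0,0,0,0,0,0,1]]' 80
python3 m.py 3
```

```text
clock: 18.9
eef_pos: [588.5, -63.5, 155.7]
tcp_rot: [3.141, -0.596, 1.831]
contact_force: [0.8, 0.1, -0.3]
opening: 0.6
grasp_force: 0.0
clock: 19.4
eef_pos: [577.6, -19.1, 168.8]
tcp_rot: [3.136, 0.156, 1.831]
contact_force: [-0.5, -0.5, -1.1]
opening: 0.599
grasp_force: 0.0
clock: 19.9
eef_pos: [567.4, 19.8, 145.6]
tcp_rot: [3.131, 0.9, 1.825]
contact_force: [0.3, -0.9, -0.9]
opening: 0.595
grasp_force: 0.0
t20.00 tilt -0.898 p [564.9  20.6 140.8] hub in tool [-2.9  0.5 61.1] F [ 2.46 -0.05 -0.11] T [-0.004  0.455  0.016] sdF [2.47 0.35 0.39] sdT [0.032 0.092 0.013] op 0.600 g 0.0 q [ 0.49  0.58  1.91 -0.97  1.17  0.86]
 Fx [ 4.9 -0. ] Tc [0.19 0.01] M [-0.11  0.01]
clock: 20.3
eef_pos: [566.0, 18.0, 144.7]
tcp_rot: [3.139, 0.89, 1.827]
contact_force: [-8.0, 8.7, 3.1]
opening: 0.271
grasp_force: 78.9
t20.45 tilt -0.890 p [566.   18.  144.7] hub in tool [ 1.4  0.2 61.3] F [ 3.96 -5.97 -9.67] T [ 0.629  1.188 -0.35 ] sdF [0.28 0.13 0.5 ] sdT [0.01  0.006 0.018] op 0.272 g 78.9 q [ 0.48  0.57  1.91 -0.97  1.17  0.86]
 Fx [3.6 4.2 4.1] Tc [0.83 0.83 0.84] M [0.61 0.57 0.59]
```

```bash

for i in 1; do :; done
python3 -m crank '[[-0.0091,0,0.0011,0,0.15,0,1],[-0.018,0,0.0036,0,0.3,0,1],[-0.018,0,0.0036,0,0.3,0,1]]'; python3 m.py 9
python3 -m crank '[[-0.0091,0,0.0011,0,0.15,0,1],[-0.018,0,0.0036,0,0.3,0,1],[-0.018,0,0.0036,0,0.3,0,1]]'; python3 m.py 9
python3 -m crank '[[-0.0091,0,0.0011,0,0.15,0,1],[-0.018,0,0.0036,0,0.3,0,1],[-0.018,0,0.0036,0,0.3,0,1]]'; python3 m.py 9
```

```text
clock: 20.75
eef_pos: [570.1, 2.7, 158.0]
tcp_rot: [3.134, 0.584, 1.823]
contact_force: [-7.2, 9.4, 5.9]
opening: 0.266
grasp_force: 88.0
t21.20 tilt -0.593 p [569.9   3.5 157.5] hub in tool [ 3.  -0.  61.3] F [ 0.12 -5.32 -8.84] T [ 0.535  0.856 -0.585] sdF [1.83 0.53 1.03] sdT [0.04  0.437 0.161] op 0.270 g 87.4 q [ 0.33  0.43  1.91 -0.73  0.99  0.54]
 Fx [ 4.7  1.2  0.2  0.1 -0.5 -1.4 -0.7 -1.  -1.7] Tc [1.67 0.98 0.69 0.46 0.4  0.37 0.31 0.27 0.25] M [1.37 0.91 0.68 0.45 0.43 0.46 0.36 0.33 0.35]
clock: 21.5
eef_pos: [574.7, -13.9, 164.7]
tcp_rot: [3.136, 0.286, 1.825]
contact_force: [-5.3, 11.8, 6.2]
opening: 0.268
grasp_force: 88.1
t21.95 tilt -0.297 p [574.5 -13.1 164.6] hub in tool [ 3.5 -0.2 61.2] F [-0.48 -4.99 -7.96] T [ 0.615  0.52  -0.205] sdF [2.21 0.58 0.52] sdT [0.029 0.472 0.161] op 0.270 g 87.5 q [ 0.14  0.36  1.87 -0.38  0.9   0.12]
 Fx [ 4.7  1.4  0.2 -0.6 -1.8 -1.7 -2.1 -1.9 -2.6] Tc [ 1.42  0.99  0.5   0.27  0.13  0.1   0.08  0.03 -0.04] M [1.13 0.9  0.49 0.31 0.24 0.2  0.22 0.15 0.12]
clock: 22.25
eef_pos: [579.4, -31.7, 166.1]
tcp_rot: [3.139, -0.011, 1.826]
contact_force: [-3.2, 6.8, 10.2]
opening: 0.27
grasp_force: 87.7
t22.70 tilt 0.001 p [579.3 -31.  166.1] hub in tool [ 3.9 -0.2 61.1] F [-1.31 -3.97 -8.33] T [ 0.505  0.2   -0.341] sdF [2.26 0.51 0.69] sdT [0.046 0.41  0.143] op 0.272 g 87.3 q [-0.06  0.38  1.81  0.    0.96 -0.32]
 Fx [ 3.2  1.7 -0.7 -1.3 -2.3 -2.  -3.  -3.8 -3.6] Tc [ 1.05  0.78  0.32  0.1  -0.   -0.05 -0.15 -0.14 -0.1 ] M [0.85 0.67 0.36 0.18 0.14 0.08 0.03 0.09 0.12]
```

```bash

python3 -m crank '[[-0.0091,0,0.0011,0,0.15,0,1],[-0.018,0,0.0036,0,0.3,0,1],[-0.018,0,0.0036,0,0.3,0,1]]'; python3 m.py 9
python3 -m crank '[[-0.0091,0,0.0011,0,0.15,0,1],[-0.018,0,0.0036,0,0.3,0,1],[-0.018,0,0.0036,0,0.3,0,1]]'; python3 m.py 9
python3 -m crank '[[-0.0091,0,0.0011,0,0.15,0,1],[-0.018,0,0.0036,0,0.3,0,1],[-0.018,0,0.0036,0,0.3,0,1]]'; python3 m.py 9
python3 -m crank '[[0,0,0,0,0,0,0.4],[0,0,0,0,0,0,0.4],[0,0,0,0,0,0,0.4]]'; python3 m.py 1
```

```text
clock: 23.0
eef_pos: [584.3, -49.3, 161.6]
tcp_rot: [-3.141, -0.309, 1.826]
contact_force: [-1.7, 4.4, 11.8]
opening: 0.269
grasp_force: 88.1
t23.45 tilt 0.299 p [584.1 -48.3 162. ] hub in tool [ 4.1 -0.3 60.9] F [-0.2  -1.86 -7.7 ] T [ 0.324  0.205 -0.286] sdF [2.05 0.42 0.62] sdT [0.028 0.372 0.11 ] op 0.267 g 87.5 q [-0.23  0.46  1.72  0.29  1.12 -0.64]
 Fx [ 4.4  2.2  0.5 -1.2 -0.8 -1.3 -1.9 -1.5 -2.2] Tc [1.21 0.69 0.48 0.27 0.18 0.09 0.04 0.03 0.06] M [0.94 0.56 0.44 0.35 0.23 0.17 0.16 0.12 0.2 ]
clock: 23.75
eef_pos: [588.5, -65.0, 151.2]
tcp_rot: [-3.138, -0.608, 1.826]
contact_force: [2.3, -0.4, 9.2]
opening: 0.272
grasp_force: 88.9
t24.20 tilt 0.598 p [588.4 -64.1 152. ] hub in tool [ 5.2 -0.2 60.4] F [-4.04  0.88 -6.32] T [ 0.212 -0.854 -0.509] sdF [2.2  0.63 0.66] sdT [0.088 0.417 0.129] op 0.264 g 88.5 q [-0.36  0.6   1.62  0.49  1.33 -0.84]
 Fx [ 0.1 -0.5 -3.7 -4.8 -4.6 -5.3 -4.9 -6.1 -6.5] Tc [ 0.37 -0.1  -0.57 -0.74 -0.82 -0.86 -0.89 -0.83 -0.93] M [ 0.36 -0.07 -0.34 -0.44 -0.53 -0.53 -0.59 -0.45 -0.52]
clock: 24.5
eef_pos: [591.7, -76.5, 136.5]
tcp_rot: [-3.135, -0.911, 1.823]
contact_force: [4.2, -1.3, 7.1]
opening: 0.267
grasp_force: 90.2
t24.95 tilt 0.898 p [591.6 -75.9 137.6] hub in tool [ 6.  -0.4 59.8] F [-4.8   2.38 -3.07] T [-0.447 -1.238 -0.05 ] sdF [1.77 0.34 0.76] sdT [0.028 0.329 0.063] op 0.268 g 89.8 q [-0.46  0.76  1.51  0.63  1.56 -0.96]
 Fx [-0.7 -3.8 -3.9 -4.1 -5.5 -5.9 -6.3 -6.7 -6.2] Tc [-0.1  -0.63 -0.75 -0.91 -1.01 -1.1  -1.15 -1.14 -1.16] M [-0.05 -0.4  -0.5  -0.65 -0.66 -0.74 -0.76 -0.72 -0.77]
clock: 25.25
eef_pos: [590.8, -74.1, 138.3]
tcp_rot: [-3.139, -0.905, 1.831]
contact_force: [-0.1, 0.4, 0.4]
opening: 0.598
grasp_force: 0.0
t25.30 tilt 0.906 p [590.8 -74.1 138.3] hub in tool [ 3.8  0.  58.7] F [-0.1   1.24  0.1 ] T [ 0.004 -0.365 -0.013] sdF [0. 0. 0.] sdT [0. 0. 0.] op 0.600 g 0.0 q [-0.46  0.76  1.51  0.63  1.56 -0.96]
 Fx [-0.1] Tc [-0.01] M [-0.]
```

```bash

python3 -m crank '[[0.0092,0,0.0002,0,-0.15,0,0.4],[0.0182,0,0.0018,0,-0.3,0,0.4],[0.0269,0,0.0048,0,-0.45,0,0.4],[0.0351,0,0.009,0,-0.6,0,0.4]]'
python3 -m crank '[[0.0092,0,0.0002,0,-0.15,0,0.4],[0.0182,0,0.0018,0,-0.3,0,0.4],[0.0269,0,0.0048,0,-0.45,0,0.4],[0.0351,0,0.009,0,-0.6,0,0.4]]'
python3 -m crank '[[0.0092,0,0.0002,0,-0.15,0,0.4],[0.0182,0,0.0018,0,-0.3,0,0.4],[0.0269,0,0.0048,0,-0.45,0,0.4],[0.0351,0,0.009,0,-0.6,0,0.4],[0.0351,0,0.009,0,-0.6,0,0.4]]'
python3 m.py 3
python3 -m crank '[[0,0,0,0,0,0,1],[0,0,0,0,0,0,1],[0,0,0,0,0,0,1]]' 80
python3 m.py 3
python3 -m crank '[[-0.0091,0,0.0011,0,0.15,0,1],[-0.018,0,0.0036,0,0.3,0,1],[-0.018,0,0.0036,0,0.3,0,1]]'; python3 m.py 9
python3 -m crank '[[-0.0091,0,0.0011,0,0.15,0,1],[-0.018,0,0.0036,0,0.3,0,1],[-0.018,0,0.0036,0,0.3,0,1]]'; python3 m.py 9
python3 -m crank '[[-0.0091,0,0.0011,0,0.15,0,1],[-0.018,0,0.0036,0,0.3,0,1],[-0.018,0,0.0036,0,0.3,0,1]]'; python3 m.py 9
```

```text
clock: 25.7
eef_pos: [584.2, -46.9, 161.4]
tcp_rot: [3.139, -0.3, 1.832]
contact_force: [-0.3, 0.5, -0.5]
opening: 0.597
grasp_force: 0.0
clock: 26.1
eef_pos: [575.1, -11.2, 164.0]
tcp_rot: [3.137, 0.296, 1.831]
contact_force: [-0.7, -0.7, -1.2]
opening: 0.601
grasp_force: 0.0
clock: 26.6
eef_pos: [564.7, 20.3, 140.5]
tcp_rot: [-3.132, 0.894, 1.844]
contact_force: [0.1, -0.6, -0.4]
opening: 0.6
grasp_force: 0.0
t26.75 tilt -0.887 p [566.4  18.1 143.6] hub in tool [ 0.4 -0.2 60.7] F [0.11 0.02 0.1 ] T [-0.013  0.387 -0.006] sdF [0.13 0.06 0.57] sdT [0.02  0.01  0.042] op 0.594 g 0.0 q [ 0.48  0.57  1.91 -0.97  1.17  0.85]
 Fx [ 0.2 -0.1  0.2] Tc [0.05 0.04 0.02] M [0.03 0.04 0.01]
clock: 27.05
eef_pos: [566.2, 17.2, 145.0]
tcp_rot: [3.14, 0.889, 1.829]
contact_force: [-4.1, 2.2, 5.6]
opening: 0.269
grasp_force: 78.8
t27.20 tilt -0.889 p [566.2  17.2 145. ] hub in tool [ 2.1  0.2 60.9] F [-2.13 -3.69 -5.68] T [ 0.319  0.09  -0.149] sdF [0.27 0.13 0.37] sdT [0.021 0.029 0.018] op 0.271 g 78.7 q [ 0.48  0.57  1.91 -0.97  1.17  0.85]
 Fx [-2.5 -1.9 -2. ] Tc [-0.29 -0.27 -0.22] M [-0.14 -0
[... 449 characters left out ...]
69 0.76] M [1.5  0.95 0.79 0.72 0.69 0.61 0.6  0.54 0.62]
clock: 28.25
eef_pos: [574.3, -12.8, 163.5]
tcp_rot: [3.138, 0.28, 1.826]
contact_force: [-3.8, 14.9, 0.6]
opening: 0.269
grasp_force: 87.7
clock: 28.9
eef_pos: [579.2, -30.7, 165.1]
tcp_rot: [3.14, -0.018, 1.827]
contact_force: [-2.5, 12.2, 9.0]
opening: 0.274
grasp_force: 88.5Traceback (most recent call last):
  File "m.py", line 8, in <module>
    cams.grab_frame("wrist"); s=r.sense()
    ~~~~~~~~~~~~~~~^^^^^^^^^
ValueError: 200 camera calls are used up
Traceback (most recent call last):
  File "m.py", line 8, in <module>
    cams.grab_frame("wrist"); s=r.sense()
    ~~~~~~~~~~~~~~~^^^^^^^^^
ValueError: 200 camera calls are used up
```

```bash
cat > k.py <<'E'
from h import *
from rig import r
s=r.sense(); A=R.from_euler("xyz",s["tcp_rot"]).inv(); F=A.apply(s["contact_force"]);T=A.apply(s["wrist_torque"])
tz=A.inv().apply([0,0,1]); tilt=np.arcsin(np.dot(tz,[-.259,.966,0]))
print("K %.2f tilt %.3f Fx %.1f Fz %.1f Tc %.3f"%(s["clock"],tilt,F[0],F[2],T[1]+.455*np.sin(tilt)))
E
H='x'
python3 -m crank '[[0,0,0,0,0,0,1],[0,0,0,0,0,0,1],[0,0,0,0,0,0,1]]' >/dev/null; python3 k.py
python3 -m crank '[[0,0,0,0,0,0,1]]' >/dev/null; python3 k.py
python3 -m crank '[[0,0,0,0,0,0,1]]' >/dev/null; python3 k.py
python3 -m crank '[[-0.0091,0,0.0011,0,0.15,0,1],[-0.018,0,0.0036,0,0.3,0,1],[-0.018,0,0.0036,0,0.3,0,1]]' >/dev/null; python3 k.py
python3 -m crank '[[0,0,0,0,0,0,1],[0,0,0,0,0,0,1],[0,0,0,0,0,0,1]]' >/dev/null; python3 k.py
python3 -m crank '[[0,0,0,0,0,0,1]]' >/dev/null; python3 k.py
python3 -m crank '[[0,0,0,0,0,0,1]]' >/dev/null; python3 k.py
python3 -m crank '[[-0.0091,0,0.0011,0,0.15,0,1],[-0.018,0,0.0036,0,0.3,0,1],[-0.018,0,0.0036,0,0.3,0,1]]' >/dev/null; python3 k.py
python3 -m crank '[[0,0,0,0,0,0,1],[0,0,0,0,0,0,1],[0,0,0,0,0,0,1]]' >/dev/null; python3 k.py
python3 -m crank '[[0,0,0,0,0,0,1]]' >/dev/null; python3 k.py
python3 -m crank '[[0,0,0,0,0,0,1]]' >/dev/null; python3 k.py
python3 -m crank '[[-0.0091,0,0.0011,0,0.15,0,1],[-0.018,0,0.0036,0,0.3,0,1],[-0.018,0,0.0036,0,0.3,0,1]]' >/dev/null; python3 k.py
python3 -m crank '[[0,0,0,0,0,0,1],[0,0,0,0,0,0,1],[0,0,0,0,0,0,1]]' >/dev/null; python3 k.py
python3 -m crank '[[0,0,0,0,0,0,1]]' >/dev/null; python3 k.py
python3 -m crank '[[0,0,0,0,0,0,1]]' >/dev/null; python3 k.py
```

```text
K 29.20 tilt 0.008 Fx 4.4 Fz -7.9 Tc 0.888
K 29.30 tilt 0.008 Fx 2.7 Fz -7.8 Tc 0.863
K 29.40 tilt 0.008 Fx 3.2 Fz -7.9 Tc 0.796
K 29.70 tilt 0.315 Fx 10.6 Fz -9.1 Tc 2.563
K 30.00 tilt 0.306 Fx 0.8 Fz -7.2 Tc 0.608
K 30.10 tilt 0.306 Fx 2.0 Fz -5.7 Tc 0.576
K 30.20 tilt 0.306 Fx 1.6 Fz -6.0 Tc 0.515
K 30.50 tilt 0.615 Fx 7.4 Fz -5.2 Tc 1.817
K 30.80 tilt 0.606 Fx -3.7 Fz -4.6 Tc -0.717
K 30.90 tilt 0.605 Fx -3.8 Fz -5.1 Tc -0.736
K 31.00 tilt 0.606 Fx -4.0 Fz -5.3 Tc -0.663
K 31.30 tilt 0.919 Fx 4.3 Fz -1.5 Tc 1.119
K 31.60 tilt 0.906 Fx -7.2 Fz 0.8 Tc -1.093
K 31.70 tilt 0.906 Fx -7.0 Fz 2.0 Tc -1.173
K 31.80 tilt 0.906 Fx -7.8 Fz 2.1 Tc -1.254
```

```bash
cat > fit.py <<'E'
import numpy as np
from scipy.optimize import lsq_linear
D=np.array([(.3,-3.6,-.30,-4,-.6),(.6,-1.8,.15,-5,-.3),(.9,-5.1,-.47,-3,0),(1.2,-11.5,-1.87,8.5,.3),(1.5,-11.9,-2.08,17,.6),(1.8,-12.8,-2.14,21,.9),(2.1,-1.2,.29,-9,-.6),(2.4,-2.2,.04,-8,-.3),(2.7,-3.4,-.13,-8,0),(3.0,-1.8,.05,-8,.3),(3.3,-5.8,-.88,-6,.6),(3.6,-6.3,-1.14,-3,.9),(3.9,2.6,.75,-4.5,-.6),(4.5,3.3,.85,-8,0),(4.8,1.5,.56,-6.5,.3),(5.1,-3.8,-.7,-5,.6),(5.4,-7.3,-1.17,1.5,.9)])
p,Fx,T,Fz,tl=D.T; o=np.ones_like(p)
for nm,cols in [("S",[Fx]),("S,c",[Fx,o]),("S,Fz,c",[Fx,Fz,o]),("S,sin tilt,c",[Fx,np.sin(tl),o]),("all",[Fx,Fz,np.sin(tl),o])]:
    A=np.c_[np.cos(p),np.sin(p),np.array(cols).T]
    x,res,_,_=np.linalg.lstsq(A,T,rcond=None); e=T-A@x
    sd=np.sqrt(np.diag(np.linalg.inv(A.T@A))*(e@e)/(len(T)-len(x)))
    # w = a cos p + b sin p = Amp*sin(p - p0): torque + -> heavy on -ey
    print(nm,"amp %.3f"%np.hypot(x[0],x[1]),"phi of max(heavy at -ey) %.2f"%np.arctan2(x[1],x[0]),x.round(3),"sd",sd.round(3),"rms %.3f"%e.std(),e.round(2))
for S in [.2,.22,.24,.26]:
    A=np.c_[np.cos(p),np.sin(p),o]; y=T-S*Fx; x=np.linalg.lstsq(A,y,rcond=None)[0]; print(S,"w",y.round(2),"amp %.2f ph %.2f"%(np.hypot(*x[:2]),np.arctan2(x[1],x[0])),x[2].round(2))
E
python3 fit.py
```

```text
S amp 0.113 phi of max(heavy at -ey) 2.45 [-0.087  0.072  0.164] sd [0.112 0.117 0.014] rms 0.212 [ 0.35  0.48  0.36 -0.02 -0.19 -0.13  0.38  0.29  0.32  0.25 -0.   -0.15
  0.31  0.36  0.39  0.02  0.14]
S,c amp 0.212 phi of max(heavy at -ey) 1.44 [0.027 0.21  0.216 0.402] sd [0.03  0.032 0.005 0.028] rms 0.070 [-0.01 -0.01  0.05  0.   -0.13  0.02 -0.02 -0.01  0.13  0.03  0.03 -0.07
 -0.05 -0.05  0.04 -0.1   0.15]
S,Fz,c amp 0.211 phi of max(heavy at -ey) 1.42 [ 0.033  0.209  0.208 -0.005  0.361] sd [0.03  0.031 0.008 0.004 0.043] rms 0.066 [-0.03 -0.01  0.03 -0.01 -0.1   0.07 -0.03 -0.02  0.11  0.03 -0.   -0.09
 -0.01 -0.03  0.06 -0.12  0.13]
S,sin tilt,c amp 0.241 phi of max(heavy at -ey) 1.42 [0.036 0.239 0.222 0.057 0.418] sd [0.035 0.06  0.012 0.101 0.041] rms 0.069 [ 0.01 -0.02  0.03  0.01 -0.13  0.01 -0.02 -0.01  0.14  0.02  0.03 -0.07
 -0.02 -0.06  0.03 -0.1   0.15]
all amp 0.238 phi of max(heavy at -ey) 1.40 [ 0.041  0.235  0.214 -0.005  0.053  0.377] sd [0.034 0.059 0.014 0.004 0.1   0.053] rms 0.065 [-0.01 -0.02  0.02  0.   -0.1   0.06 -0.03 -0.02  0.12  0.01  0.   -0.09
  0.02 -0.03  0.05 -0.12  0.13]
0.2 w [0.42 0.51 0.55 0.43 0.3  0.42 0.53 0.48 0.55 0.41 0.28 0.12 0.23 0.19
 0.26 0.06 0.29] amp 0.16 ph 1.51 0.34
0.22 w [0.49 0.55 0.65 0.66 0.54 0.68 0.55 0.52 0.62 0.45 0.4  0.25 0.18 0.12
 0.23 0.14 0.44] amp 0.23 ph 1.43 0.42
0.24 w [0.56 0.58 0.75 0.89 0.78 0.93 0.58 0.57 0.69 0.48 0.51 0.37 0.13 0.06
 0.2  0.21 0.58] amp 0.30 ph 1.39 0.5
0.26 w [ 0.64  0.62  0.86  1.12  1.01  1.19  0.6   0.61  0.75  0.52  0.63  0.5
  0.07 -0.01  0.17  0.29  0.73] amp 0.37 ph 1.37 0.58
```

```bash

python3 -m crank '[[0.0092,0,0.0002,0,-0.15,0,1],[0.0182,0,0.0018,0,-0.3,0,1],[0.0182,0,0.0018,0,-0.3,0,1]]' >/dev/null; python3 k.py
python3 -m crank '[[0,0,0,0,0,0,1],[0,0,0,0,0,0,1],[0,0,0,0,0,0,1]]' >/dev/null; python3 k.py
python3 -m crank '[[0,0,0,0,0,0,1]]' >/dev/null; python3 k.py
python3 -m crank '[[0,0,0,0,0,0,1]]' >/dev/null; python3 k.py
python3 -m crank '[[0.0092,0,0.0002,0,-0.15,0,1],[0.0182,0,0.0018,0,-0.3,0,1],[0.0182,0,0.0018,0,-0.3,0,1]]' >/dev/null; python3 k.py
python3 -m crank '[[0,0,0,0,0,0,1],[0,0,0,0,0,0,1],[0,0,0,0,0,0,1]]' >/dev/null; python3 k.py
python3 -m crank '[[0,0,0,0,0,0,1]]' >/dev/null; python3 k.py
python3 -m crank '[[0,0,0,0,0,0,1]]' >/dev/null; python3 k.py
python3 -m crank '[[0.0092,0,0.0002,0,-0.15,0,1],[0.0182,0,0.0018,0,-0.3,0,1],[0.0182,0,0.0018,0,-0.3,0,1]]' >/dev/null; python3 k.py
python3 -m crank '[[0,0,0,0,0,0,1],[0,0,0,0,0,0,1],[0,0,0,0,0,0,1]]' >/dev/null; python3 k.py
python3 -m crank '[[0,0,0,0,0,0,1]]' >/dev/null; python3 k.py
python3 -m crank '[[0,0,0,0,0,0,1]]' >/dev/null; python3 k.py
python3 -m crank '[[0.0092,0,0.0002,0,-0.15,0,1],[0.0182,0,0.0018,0,-0.3,0,1],[0.0182,0,0.0018,0,-0.3,0,1]]' >/dev/null; python3 k.py
python3 -m crank '[[0,0,0,0,0,0,1],[0,0,0,0,0,0,1],[0,0,0,0,0,0,1]]' >/dev/null; python3 k.py
python3 -m crank '[[0,0,0,0,0,0,1]]' >/dev/null; python3 k.py
python3 -m crank '[[0,0,0,0,0,0,1]]' >/dev/null; python3 k.py
python3 -m crank '[[0.0092,0,0.0002,0,-0.15,0,1],[0.0182,0,0.0018,0,-0.3,0,1],[0.0182,0,0.0018,0,-0.3,0,1]]' >/dev/null; python3 k.py
python3 -m crank '[[0,0,0,0,0,0,1],[0,0,0,0,0,0,1],[0,0,0,0,0,0,1]]' >/dev/null; python3 k.py
python3 -m crank '[[0,0,0,0,0,0,1]]' >/dev/null; python3 k.py
python3 -m crank '[[0,0,0,0,0,0,1]]' >/dev/null; python3 k.py
python3 -m crank '[[0.0092,0,0.0002,0,-0.15,0,1],[0.0182,0,0.0018,0,-0.3,0,1],[0.0182,0,0.0018,0,-0.3,0,1]]' >/dev/null; python3 k.py
python3 -m crank '[[0,0,0,0,0,0,1],[0,0,0,0,0,0,1],[0,0,0,0,0,0,1]]' >/dev/null; python3 k.py
python3 -m crank '[[0,0,0,0,0,0,1]]' >/dev/null; python3 k.py
python3 -m crank '[[0,0,0,0,0,0,1]]' ; python3 k.py
```

```text
K 32.10 tilt 0.599 Fx -7.3 Fz 3.7 Tc -1.488
K 32.40 tilt 0.613 Fx 0.7 Fz 1.0 Tc -0.250
K 32.50 tilt 0.613 Fx 2.9 Fz 1.5 Tc -0.097
K 32.60 tilt 0.612 Fx 2.2 Fz 1.3 Tc -0.011
K 32.90 tilt 0.303 Fx -5.9 Fz 6.0 Tc -2.017
K 33.20 tilt 0.313 Fx 3.3 Fz 2.1 Tc -0.029
K 33.30 tilt 0.312 Fx 3.5 Fz 1.3 Tc 0.052
K 33.40 tilt 0.312 Fx 3.3 Fz 1.8 Tc -0.069
K 33.70 tilt 0.003 Fx -3.9 Fz 5.3 Tc -1.428
K 34.00 tilt 0.012 Fx 4.2 Fz -0.4 Tc 0.296
K 34.10 tilt 0.012 Fx 4.4 Fz 0.7 Tc 0.388
K 34.20 tilt 0.012 Fx 4.9 Fz 0.2 Tc 0.342
K 34.50 tilt -0.297 Fx -8.0 Fz 9.1 Tc -2.416
K 34.80 tilt -0.288 Fx 5.6 Fz 0.7 Tc 0.582
K 34.90 tilt -0.288 Fx 5.8 Fz 0.4 Tc 0.557
K 35.00 tilt -0.288 Fx 6.5 Fz 0.9 Tc 0.570
K 35.30 tilt -0.597 Fx -8.6 Fz 9.1 Tc -2.267
K 35.60 tilt -0.588 Fx 3.0 Fz 5.6 Tc -0.097
K 35.70 tilt -0.589 Fx 2.4 Fz 8.9 Tc -0.108
K 35.80 tilt -0.589 Fx 1.1 Fz 9.9 Tc -0.265
K 36.10 tilt -0.898 Fx -3.4 Fz 18.7 Tc -1.036
K 36.40 tilt -0.888 Fx 6.4 Fz 15.1 Tc 0.915
K 36.50 tilt -0.888 Fx 7.1 Fz 16.0 Tc 0.975
clock: 36.6
eef_pos: [566.1, 17.4, 142.4]
tcp_rot: [-3.138, 0.888, 1.835]
contact_force: [6.5, -6.2, -15.8]
opening: 0.265
grasp_force: 89.2
K 36.60 tilt -0.888 Fx 7.4 Fz 15.9 Tc 1.008
```

```bash
cat >> fit.py <<'E'
print("---- both directions")
B=np.array([(5.1,2.2,-.08,1.3,.6),(4.8,3.4,-.02,1.7,.3),(4.5,4.5,.35,.2,0),(4.2,6,.57,.7,-.3),(3.9,2.0,-.16,8,-.6),(3.6,7.1,.98,15.7,-.9)])
G=np.r_[D,B]; d=np.r_[np.ones(len(D)),-np.ones(len(B))]
import sys
p,Fx,T,Fz,tl=G.T;o=np.ones_like(p)
for nm,cols in [("S,d",[Fx,d]),("S,d,c",[Fx,d,o]),("S,d,Fz",[Fx,d,Fz]),("S,d,c,Fz,tilt",[Fx,d,o,Fz,np.sin(tl)])]:
    A=np.c_[np.cos(p),np.sin(p),np.array(cols).T]
    x=np.linalg.lstsq(A,T,rcond=None)[0]; e=T-A@x
    sd=np.sqrt(np.diag(np.linalg.inv(A.T@A))*(e@e)/(len(T)-len(x)))
    print(nm,"amp %.3f ph %.2f"%(np.hypot(*x[:2]),np.arctan2(x[1],x[0])),x.round(3),"sd",sd.round(3),"rms %.3f"%e.std(),e.round(2))
E
python3 fit.py | sed -n '/----/,$p'
```

```text
---- both directions
S,d amp 0.230 ph 1.41 [0.038 0.227 0.217 0.415] sd [0.026 0.026 0.004 0.023] rms 0.069 [-0.04 -0.03  0.02 -0.02 -0.15  0.01 -0.04 -0.02  0.13  0.03  0.03 -0.06
 -0.05 -0.05  0.04 -0.1   0.15  0.05 -0.12  0.02 -0.1   0.01 -0.01]
S,d,c amp 0.212 ph 1.44 [ 0.028  0.21   0.215  0.425 -0.025] sd [0.027 0.029 0.005 0.025 0.022] rms 0.068 [-0.02 -0.    0.04 -0.   -0.13  0.01 -0.02 -0.01  0.14  0.03  0.03 -0.07
 -0.04 -0.05  0.04 -0.1   0.14  0.08 -0.09  0.04 -0.07  0.02  0.02]
S,d,Fz amp 0.230 ph 1.42 [ 0.034  0.227  0.212  0.388 -0.003] sd [0.026 0.025 0.006 0.034 0.003] rms 0.067 [-0.04 -0.03  0.01 -0.02 -0.12  0.04 -0.05 -0.04  0.11  0.02  0.01 -0.07
 -0.02 -0.03  0.06 -0.1   0.15  0.04 -0.12  0.01 -0.1   0.01  0.04]
S,d,c,Fz,tilt amp 0.221 ph 1.45 [ 0.027  0.219  0.213  0.403 -0.018 -0.002  0.01 ] sd [0.028 0.047 0.011 0.041 0.026 0.003 0.069] rms 0.067 [-0.01 -0.01  0.04 -0.   -0.12  0.04 -0.03 -0.02  0.12  0.02  0.01 -0.08
 -0.02 -0.04  0.05 -0.1   0.15  0.06 -0.11  0.03 -0.08  0.03  0.06]
```

```bash

python3 -m crank '[[0,0,0,0,0,0,0.4],[0,0,0,0,0,0,0.4],[0,0,0,0,0,0,0.4]]' >/dev/null; python3 k.py
python3 -m crank '[[-0.0091,0,0.0011,0,0.15,0,0.4],[-0.018,0,0.0036,0,0.3,0,0.4],[-0.0263,0,0.0074,0,0.45,0,0.4],[-0.034,0,0.0124,0,0.6,0,0.4]]' >/dev/null
python3 -m crank '[[-0.0091,0,0.0011,0,0.15,0,0.4],[-0.018,0,0.0036,0,0.3,0,0.4],[-0.0263,0,0.0074,0,0.45,0,0.4],[-0.034,0,0.0124,0,0.6,0,0.4]]' >/dev/null
python3 -m crank '[[-0.0091,0,0.0011,0,0.15,0,0.4],[-0.018,0,0.0036,0,0.3,0,0.4],[-0.018,0,0.0036,0,0.3,0,0.4],[-0.018,0,0.0036,0,0.3,0,0.4]]'; python3 k.py
python3 -m crank '[[0,0,0,0,0,0,1],[0,0,0,0,0,0,1],[0,0,0,0,0,0,1],[0,0,0,0,0,0,1]]' 80; python3 k.py
python3 -m crank '[[0.0092,0,0.0002,0,-0.15,0,1],[0.0182,0,0.0018,0,-0.3,0,1],[0.0182,0,0.0018,0,-0.3,0,1]]' >/dev/null; python3 k.py
python3 -m crank '[[0,0,0,0,0,0,1],[0,0,0,0,0,0,1],[0,0,0,0,0,0,1]]' >/dev/null; python3 k.py
python3 -m crank '[[0,0,0,0,0,0,1]]' >/dev/null; python3 k.py
python3 -m crank '[[0,0,0,0,0,0,1]]' >/dev/null; python3 k.py
python3 -m crank '[[0.0092,0,0.0002,0,-0.15,0,1],[0.0182,0,0.0018,0,-0.3,0,1],[0.0182,0,0.0018,0,-0.3,0,1]]' >/dev/null; python3 k.py
python3 -m crank '[[0,0,0,0,0,0,1],[0,0,0,0,0,0,1],[0,0,0,0,0,0,1]]' >/dev/null; python3 k.py
python3 -m crank '[[0,0,0,0,0,0,1]]' >/dev/null; python3 k.py
python3 -m crank '[[0,0,0,0,0,0,1]]' ; python3 k.py
```

```text
K 36.90 tilt -0.890 Fx 0.2 Fz -0.7 Tc -0.051
clock: 38.1
eef_pos: [587.4, -63.2, 150.7]
tcp_rot: [-3.138, -0.603, 1.829]
contact_force: [0.8, 0.6, -0.2]
opening: 0.601
grasp_force: 0.0
K 38.10 tilt 0.603 Fx 0.2 Fz 0.4 Tc -0.002
clock: 38.5
eef_pos: [587.7, -61.5, 152.8]
tcp_rot: [-3.141, -0.604, 1.834]
contact_force: [-3.1, 0.8, 7.3]
opening: 0.271
grasp_force: 79.5
K 38.50 tilt 0.604 Fx 5.4 Fz -5.1 Tc 0.556
K 38.80 tilt 0.297 Fx -3.3 Fz -0.3 Tc -1.230
K 39.10 tilt 0.310 Fx 7.4 Fz -9.3 Tc 1.014
K 39.20 tilt 0.310 Fx 7.6 Fz -8.3 Tc 1.102
K 39.30 tilt 0.310 Fx 7.6 Fz -9.2 Tc 1.125
K 39.60 tilt -0.000 Fx -7.2 Fz -5.8 Tc -2.199
K 39.90 tilt 0.009 Fx 0.7 Fz -11.3 Tc -0.164
K 40.00 tilt 0.009 Fx 2.1 Fz -10.7 Tc -0.123
clock: 40.1
eef_pos: [579.1, -30.4, 164.4]
tcp_rot: [-3.139, -0.009, 1.831]
contact_force: [-4.7, 0.7, 12.0]
opening: 0.269
grasp_force: 86.4
K 40.10 tilt 0.009 Fx 2.0 Fz -12.0 Tc -0.073
```

```bash

python3 -m crank '[[0.0092,0,0.0002,0,-0.15,0,1],[0.0182,0,0.0018,0,-0.3,0,1],[0.0182,0,0.0018,0,-0.3,0,1]]' >/dev/null; python3 k.py
python3 -m crank '[[0,0,0,0,0,0,1],[0,0,0,0,0,0,1],[0,0,0,0,0,0,1]]' >/dev/null; python3 k.py
python3 -m crank '[[0,0,0,0,0,0,1]]' >/dev/null; python3 k.py
python3 -m crank '[[0,0,0,0,0,0,1]]' >/dev/null; python3 k.py
python3 -m crank '[[0.0092,0,0.0002,0,-0.15,0,1],[0.0182,0,0.0018,0,-0.3,0,1],[0.0182,0,0.0018,0,-0.3,0,1]]' >/dev/null; python3 k.py
python3 -m crank '[[0,0,0,0,0,0,1],[0,0,0,0,0,0,1],[0,0,0,0,0,0,1]]' >/dev/null; python3 k.py
python3 -m crank '[[0,0,0,0,0,0,1]]' >/dev/null; python3 k.py
python3 -m crank '[[0,0,0,0,0,0,1]]' >/dev/null; python3 k.py
python3 -m crank '[[0.0092,0,0.0002,0,-0.15,0,1],[0.0182,0,0.0018,0,-0.3,0,1],[0.0182,0,0.0018,0,-0.3,0,1]]' >/dev/null; python3 k.py
python3 -m crank '[[0,0,0,0,0,0,1],[0,0,0,0,0,0,1],[0,0,0,0,0,0,1]]' >/dev/null; python3 k.py
python3 -m crank '[[0,0,0,0,0,0,1]]' >/dev/null; python3 k.py
python3 -m crank '[[0,0,0,0,0,0,1]]' >/dev/null; python3 k.py
for k in .; do echo fwd; done
python3 -m crank '[[-0.0091,0,0.0011,0,0.15,0,1],[-0.018,0,0.0036,0,0.3,0,1],[-0.018,0,0.0036,0,0.3,0,1]]' >/dev/null; python3 k.py
python3 -m crank '[[0,0,0,0,0,0,1],[0,0,0,0,0,0,1],[0,0,0,0,0,0,1]]' >/dev/null; python3 k.py
python3 -m crank '[[0,0,0,0,0,0,1]]' >/dev/null; python3 k.py
python3 -m crank '[[0,0,0,0,0,0,1]]' >/dev/null; python3 k.py
python3 -m crank '[[-0.0091,0,0.0011,0,0.15,0,1],[-0.018,0,0.0036,0,0.3,0,1],[-0.018,0,0.0036,0,0.3,0,1]]' >/dev/null; python3 k.py
python3 -m crank '[[0,0,0,0,0,0,1],[0,0,0,0,0,0,1],[0,0,0,0,0,0,1]]' >/dev/null; python3 k.py
python3 -m crank '[[0,0,0,0,0,0,1]]' >/dev/null; python3 k.py
python3 -m crank '[[0,0,0,0,0,0,1]]' >/dev/null; python3 k.py
python3 -m crank '[[-0.0091,0,0.0011,0,0.15,0,1],[-0.018,0,0.0036,0,0.3,0,1],[-0.018,0,0.0036,0,0.3,0,1]]' >/dev/null; python3 k.py
python3 -m crank '[[0,0,0,0,0,0,1],[0,0,0,0,0,0,1],[0,0,0,0,0,0,1]]' >/dev/null; python3 k.py
python3 -m crank '[[0,0,0,0,0,0,1]]' >/dev/null; python3 k.py
python3 -m crank '[[0,0,0,0,0,0,1]]'; python3 k.py
```

```text
K 40.40 tilt -0.301 Fx -12.2 Fz -5.4 Tc -2.593
K 40.70 tilt -0.293 Fx -1.6 Fz -12.7 Tc -0.667
K 40.80 tilt -0.293 Fx -1.4 Fz -12.4 Tc -0.594
K 40.90 tilt -0.293 Fx -0.8 Fz -12.7 Tc -0.569
K 41.20 tilt -0.602 Fx -12.5 Fz -6.5 Tc -2.716
K 41.50 tilt -0.594 Fx -1.2 Fz -13.5 Tc -0.489
K 41.60 tilt -0.593 Fx -0.6 Fz -13.3 Tc -0.426
K 41.70 tilt -0.593 Fx -0.5 Fz -13.1 Tc -0.406
K 42.00 tilt -0.905 Fx -12.3 Fz -5.3 Tc -2.680
K 42.30 tilt -0.895 Fx -1.4 Fz -7.6 Tc -0.598
K 42.40 tilt -0.895 Fx -1.9 Fz -7.0 Tc -0.542
K 42.50 tilt -0.895 Fx -1.5 Fz -8.0 Tc -0.554
fwd
K 42.80 tilt -0.585 Fx 10.2 Fz -12.4 Tc 2.606
K 43.10 tilt -0.594 Fx -1.5 Fz -8.6 Tc 0.286
K 43.20 tilt -0.595 Fx -1.1 Fz -7.8 Tc 0.226
K 43.30 tilt -0.595 Fx -1.3 Fz -8.0 Tc 0.234
K 43.60 tilt -0.285 Fx 15.1 Fz -11.0 Tc 3.169
K 43.90 tilt -0.296 Fx 1.4 Fz -6.0 Tc 0.605
K 44.00 tilt -0.296 Fx 1.2 Fz -5.5 Tc 0.616
K 44.10 tilt -0.296 Fx 0.5 Fz -6.1 Tc 0.586
K 44.40 tilt 0.013 Fx 7.5 Fz -6.7 Tc 1.147
K 44.70 tilt 0.002 Fx -2.8 Fz -1.4 Tc -0.391
K 44.80 tilt 0.003 Fx -4.8 Fz 1.1 Tc -0.640
clock: 44.9
eef_pos: [579.1, -30.3, 163.8]
tcp_rot: [-3.14, -0.003, 1.832]
contact_force: [3.5, -4.4, -3.1]
opening: 0.268
grasp_force: 87.1
K 44.90 tilt 0.003 Fx -5.2 Fz 3.1 Tc -0.718
```

```bash
cat >> fit.py <<'E'
print("==== more")
C=np.array([(3.29,7.5,1.08,-9,.3,-1),(2.99,1.6,-.12,-11.3,0,-1),(2.69,-1.3,-.61,-12.6,-.3,-1),(2.39,-.8,-.44,-13.3,-.6,-1),(2.09,-1.6,-.56,-7.5,-.9,-1),(2.39,-1.3,.25,-8,-.6,1),(2.69,1.,.60,-6,-.3,1),(2.98,-4.6,-.62,1,0,1)])
G=np.r_[np.c_[G,d],C]; p,Fx,T,Fz,tl,d=G.T;o=np.ones_like(p)
for nm,cols in [("S,d",[Fx,d]),("S,d,c",[Fx,d,o]),("S,d,Fz",[Fx,d,Fz]),("S,d,c,Fz,tilt",[Fx,d,o,Fz,np.sin(tl)])]:
    A=np.c_[np.cos(p),np.sin(p),np.array(cols).T]
    x=np.linalg.lstsq(A,T,rcond=None)[0]; e=T-A@x
    sd=np.sqrt(np.diag(np.linalg.inv(A.T@A))*(e@e)/(len(T)-len(x)))
    print(nm,"amp %.3f ph %.2f down at %.2f"%(np.hypot(*x[:2]),np.arctan2(x[1],x[0]),np.arctan2(x[1],x[0])+np.pi/2),x.round(3),"sd",sd.round(3),"rms %.3f"%e.std(),e[-8:].round(2))
E
python3 fit.py | sed -n '/====/,$p'
```

```text
==== more
S,d amp 0.228 ph 1.35 down at 2.92 [0.049 0.223 0.215 0.406] sd [0.018 0.021 0.004 0.016] rms 0.063 [-0.04 -0.04  0.02  0.02  0.02  0.01 -0.07 -0.03]
S,d,c amp 0.217 ph 1.42 down at 2.99 [ 0.033  0.215  0.213  0.409 -0.02 ] sd [0.022 0.022 0.004 0.016 0.016] rms 0.062 [-0.03 -0.03  0.03  0.04  0.04  0.02 -0.07 -0.03]
S,d,Fz amp 0.226 ph 1.33 down at 2.90 [ 0.055  0.219  0.213  0.4   -0.002] sd [0.019 0.021 0.004 0.017 0.002] rms 0.061 [-0.05 -0.06  0.   -0.    0.01  0.   -0.07 -0.02]
S,d,c,Fz,tilt amp 0.200 ph 1.40 down at 2.97 [ 0.035  0.197  0.209  0.4   -0.029 -0.002 -0.019] sd [0.022 0.031 0.006 0.017 0.018 0.002 0.04 ] rms 0.060 [-0.01 -0.05  0.    0.01  0.02  0.01 -0.05 -0.03]
```

```bash

python3 -m crank '[[0.0025,0,0,0,-0.04,0,1],[0.0049,0,0,0,-0.08,0,1],[0.0049,0,0,0,-0.08,0,1],[0.0049,0,0,0,-0.08,0,1],[0.0049,0,0,0,-0.08,0,1]]'
python3 -m crank '[[0,0,0,0,0,0,1],[0,0,0,0,0,0,1],[0,0,0,0,0,0,1]]' && python3 k.py && python3 -c "
from rig import sign_off
print(sign_off())"
```

```text
clock: 45.4
eef_pos: [577.7, -25.1, 163.9]
tcp_rot: [-3.14, 0.076, 1.833]
contact_force: [3.5, -1.3, -3.9]
opening: 0.268
grasp_force: 86.9
clock: 45.7
eef_pos: [577.7, -25.1, 163.9]
tcp_rot: [-3.14, 0.076, 1.833]
contact_force: [4.0, -0.8, -7.7]
opening: 0.27
grasp_force: 86.4
K 45.70 tilt -0.076 Fx -1.2 Fz 7.8 Tc -0.669
the job is handed in; nothing more can be done
None
```

The job is handed in at 45.7 s, but the verdict was not shown: the can was upright on the trolley beside the unit when last seen, and the drum is held by its rim with the heavy side felt to be straight down, give or take about 5 degrees (1 sigma).

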